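Empty the stamp mould into two stacked totes

TASK

Empty the casting mould into the two totes: take the upper tote out of the lower one, stand the large round stamps in the lower tote and the small square stamps in the upper one, with the upper tote finally turned end for end so that it seats fully home on the lower tote's rim instead of nesting down onto the stamps. All stamps stand flat on their faces, handles up, on the floor of their tote, the lower tote stays standing on the bench, and the baren, ink tube and eraser are left where they are.

Things in the scene. Friction and masses are not known exactly. Their poses are not given: they have to be found in the camera images.
- lower_tote: Lower tote: grey plastic stack-nest tote, 194 (own x) x 142 (own y) x 80 mm, 0.2 kg, open on top, standing on the bench. Origin: centre of its underside; z up; +x to the end with the blank paper label. Floor 4 mm thick, 130 x 98 mm flat inside; walls flare to 146 x 114 mm at z = 52, then an upright rim band (inside 124 mm wide in y) up to z = 80 mm.
- upper_tote: Upper tote, same make and axes. Starts empty, nested in the lower one (label same way round, underside 34 mm above the lower's, rim 34 mm above the lower's rim). Turned half a turn about z it stacks instead: underside 56 mm above the lower's, 52 mm clear between the floors. About 3 mm play all round in either seat.
- upper_tote_label (a point): Middle of the upper tote's labelled end, in its frame at (97, 0, 66) mm. Feet on the end walls end 18 mm above the underside: at this end at y = +-46 mm, at the plain end at y = +-14.5 mm; 18 mm wide, bottoms chamfered.
- lower_tote_label (a point): Middle of the lower tote's labelled end, in its frame at (97, 0, 66) mm. Inside the rim: deep channels above the tote's own feet (for nesting); saddles 6 mm below the rim, for the feet of a tote turned half a turn, at y = +-14.5 mm at this end and +-46 mm at the plain end.
- upper_tote_rim (a point): Middle of one long side of the upper tote, on top of its rim, in its frame at (0, 66.5, 80) mm; the other side is alike at y = -66.5. The rim band is here a plain upright wall 9 mm thick (y 62 to 71) and 28 mm deep: grip it from above, fingers inside and outside.
- lower_tote_rim (a point): The same point of the lower tote, (0, 66.5, 80) mm in its frame.
- mould: Casting mould, fixed: black rubber block with open cavities in a plywood frame, 160 (own x) x 200 (own y) x 26 mm; rubber top at 24 mm. Origin: centre of underside. Round cavities (61 mm) at (30, +-44) mm, square ones (39 mm) at (-38, -58), (-38, 0), (-38, 58) mm; 15 mm deep, their floor 9 mm above the bench.
- round_stamp1: Large round plaster stamp, 65 g: disc 58 mm across, 15 mm thick, with an upright flat fin on top as handle, 40 (own x) x 18 (own y) mm, up to z = 46 mm. Origin: centre of its underside (the stamping face); z up through the fin. Starts in a round cavity of the mould, disc flush, fin standing proud; it may be absent (one or two are there).
- round_stamp2: Large round plaster stamp, 65 g: disc 58 mm across, 15 mm thick, with an upright flat fin on top as handle, 40 (own x) x 18 (own y) mm, up to z = 46 mm. Origin: centre of its underside (the stamping face); z up through the fin. Starts in a round cavity of the mould, disc flush, fin standing proud; it may be absent (one or two are there).
- square_stamp1: Small square plaster stamp, 35 g: a base 36 x 36 x 15 mm with an upright flat fin on top, 28 (own x) x 14 (own y) mm, up to z = 41 mm. Origin: centre of its underside; z up through the fin. Starts in a square cavity of the mould, fin along the mould's x; it may be absent (two or three are there).
- square_stamp2: Small square plaster stamp, 35 g: a base 36 x 36 x 15 mm with an upright flat fin on top, 28 (own x) x 14 (own y) mm, up to z = 41 mm. Origin: centre of its underside; z up through the fin. Starts in a square cavity of the mould, fin along the mould's x; it may be absent (two or three are there).
- square_stamp3: Small square plaster stamp, 35 g: a base 36 x 36 x 15 mm with an upright flat fin on top, 28 (own x) x 14 (own y) mm, up to z = 41 mm. Origin: centre of its underside; z up through the fin. Starts in a square cavity of the mould, fin along the mould's x; it may be absent (two or three are there).
- baren: Bystander: red-handled printing baren, 70 mm across, 118 mm high, standing near the right edge. Origin: centre of its underside.
- ink_tube: Bystander: black ink tube, 156 x 54 x 37 mm, lying behind the work on the left. Origin: centre of its underside.
- eraser: Bystander: blue and white eraser, 23 x 56 x 13 mm, lying behind the work on the right. Origin: centre of its underside.
Not all that is in view belongs to the job. What is shaped like the square_stamp1 but green is not meant.

How it is judged:
On the way, in this order (a step that is already met when the one before it is completed fails the run):
1. the upper tote has been taken out of the lower one (horizontal distance between upper_tote and lower_tote above 0.12 m), for 0.2 s.
2. the large round stamps stand on the floor of the lower tote (x of round_stamp1 in the frame of lower_tote between -0.068 and 0.068 m and y of round_stamp1 in the frame of lower_tote between -0.052 and 0.052 m and z of round_stamp1 in the frame of lower_tote between 0 and 0.009 m and angle between each of round_stamp1, round_stamp2's own z axis and vertical below 0.15 rad and linear speed of each of round_stamp1, round_stamp2 below 0.03 m/s and x of round_stamp2 in the frame of lower_tote between -0.068 and 0.068 m and y of round_stamp2 in the frame of lower_tote between -0.052 and 0.052 m and z of round_stamp2 in the frame of lower_tote between 0 and 0.009 m), for 0.2 s.
3. the upper tote, turned end for end, is seated on the lower tote (horizontal distance between upper_tote and lower_tote below 0.009 m and z of upper_tote in the frame of lower_tote between 0.053 and 0.0595 m and x of upper_tote_label in the frame of lower_tote below -0.085 m and angle between upper_tote's own z axis and vertical below 0.04 rad and linear speed of upper_tote below 0.03 m/s), for 0.2 s.
At the end, for the whole second after the job is handed in: Round stamps upright (0.15 rad) on the lower tote's floor, square ones on the upper's; upper tote, label at the other end from the lower's, seated in its saddles (53 to 59.5 mm above it, centres within 9 mm, level within 0.04 rad); lower tote level on the bench; all at rest (all of step 2 and all of step 3 and x of square_stamp1 in the frame of upper_tote between -0.068 and 0.068 m and y of square_stamp1 in the frame of upper_tote between -0.052 and 0.052 m and z of square_stamp1 in the frame of upper_tote between 0 and 0.009 m and angle between each of square_stamp1, square_stamp2, square_stamp3's own z axis and vertical below 0.15 rad and linear speed of each of square_stamp1, square_stamp2, square_stamp3, lower_tote below 0.03 m/s and x of square_stamp2 in the frame of upper_tote between -0.068 and 0.068 m and y of square_stamp2 in the frame of upper_tote between -0.052 and 0.052 m and z of square_stamp2 in the frame of upper_tote between 0 and 0.009 m and x of square_stamp3 in the frame of upper_tote between -0.068 and 0.068 m and y of square_stamp3 in the frame of upper_tote between -0.052 and 0.052 m and z of square_stamp3 in the frame of upper_tote between 0 and 0.009 m and height (world z) of lower_tote between -0.004 and 0.008 m and angle between lower_tote's own z axis and vertical below 0.04 rad); the robot touches nothing.
It fails at once if the baren is pushed more than 3 cm away or tipped over (distance of baren from where it was at the start of the episode above 0.03 m or angle between baren's own z axis and vertical above 0.5 rad).
It fails at once if the ink tube is pushed more than 3 cm away or tipped over (distance of ink_tube from where it was at the start of the episode above 0.03 m or angle between ink_tube's own z axis and vertical above 0.5 rad).
It fails at once if the eraser is pushed more than 3 cm away or tipped over (distance of eraser from where it was at the start of the episode above 0.03 m or angle between eraser's own z axis and vertical above 0.5 rad).
Of round_stamp1, round_stamp2 only 1 to 2 are there at a start; the rules pass over those that are not, and their reading is None.
Of square_stamp1, square_stamp2, square_stamp3 only 2 to 3 are there at a start; the rules pass over those that are not, and their reading is None.
At some moment in a run one of lower_tote, upper_tote may be knocked a few centimetres aside while the robot is not near it.
Once in a run the grip may slacken for a moment while it holds something.
It also fails if it takes over 210 s, if anything falls off the work surface, if the arm or the gripper's body presses on something with over 40 N, if the wrist force passes 120 N, or if a joint passes its speed limit or range.

ROBOT

A 6-joint arm with a two-finger parallel gripper is mounted at the origin on a cart in front of the work surface, level with it; the furniture and walls round the work are solid. World frame = base frame: x ahead of the robot, y to its left, z up, the work surface at z = 0. Lengths are in m, angles in rad, forces in N, time in s.
With the tool pointing down it reaches from about 0.275 to 0.75 m from the base axis. Payload 10.2 kg.
Tool frame: the origin (TCP) lies midway between the tips of the shut fingers; the grasp point (between the pads) lies 19 mm behind it (env.hold_point_z is the distance from the TCP to the grasp point, in m); z points along the fingers, y is the line along which they close (so a half turn about z gives the same grasp; the last joint's range is limited). The gripper opens to 85 mm and grips with 20 to 120 N. Pads are 22 mm wide; open, the fingers measure 114 mm over their backs; the gripper's body (76 mm by 85 mm) begins 54 mm behind the grasp point. The pads swing forward as they close: fully open they stand 13 mm farther back than shut.
Start: joints at [-1.494, 0.313, 1.498, -0, 1.331, -0.223], TCP at [0.155, -0.502, 0.231] pointing down, gripper open.
Joint ranges: [-2.94, 2.94], [-0.97, 2.17], [0.19, 2.56], [-1.23, 4.37], [0.02, 3.11], [-2.88, 2.88]. Speed limits (rad/s): [2.39, 2.39, 3.01, 3.14, 3.14, 3.14].

INTERFACE

Orientations are given as a unit quaternion [x, y, z, w].
In Python, from bench import env, kinematics, monitor, eyes, job gives the robot as it stands. The module is installed in compiled form; this text tells all that it offers. Calls block until the motion is done:
- env.reach(position, orientation): joint-space move of the TCP to a pose.
- env.movel(position, velocity=0.15, frame=None, guard=None): straight line of the TCP; frame=None keeps the orientation; velocity is the mean speed in m/s. With guard (N) it stops when the force on the tool has changed by that much, and returns True; else False.
- env.set_joints(angles): joint-space move.
- env.release() and env.close_gripper(effort=None): open the fingers fully, or close them until they stop; effort is the grip in N (None keeps the last).
- env.hold(seconds).
- kinematics.ik(position, orientation): joint angles nearest the present ones, or None.
- monitor.sense(): the state.
- eyes.grab_frame(name): name is "scene" or "top" or "wrist"; returns a dict with "frame" (480x640x3 uint8, red, green, blue), "mtx" (3x3 intrinsics, pixels), "view" (4x4, takes a point from world to camera coordinates). Camera axes: x right, y down, z forward; pixel columns grow to the right and rows downward; lengths in m; the calibration is good to about 2 mm. A picture is of the moment at which its call begins. There is no depth.
A pose or a line that the arm cannot do raises env.MotionError and nothing moves.
- job.hand_in(): hands the job in; it is judged then, once.
The state is a dict: "clock": time; "joints": joint angles; "qvel": joint speeds; "joint_efforts": joint torques, N m; "position": TCP position; "ee_rot": TCP orientation; "contact_force": force on the tool from outside, world axes, zero at the start; "ft_torque": the same for the moment, N m; "finger_gap": opening from 0.0 (shut) to 1.0 (fully open); "gripper_force": force on a finger pad.
Only numpy, scipy, OpenCV 4.12 (cv2) and the standard library are available. Lean on these libraries where they do the work, as an engineer would, in place of code of your own. Each camera call takes 0.05 s, during which the arm holds its last target. There are 200 camera calls.

## Working session

There is one attempt and no reset: what is moved stays moved. The work goes in short steps, each a Python script; the robot and the scene stay as the last script left them, time stands still between calls to the robot, and variables do not carry over. Pictures are saved under pics/ and viewed, at most 14 in all, crops included, and the job is handed in when it is done.

```bash
mkdir -p pics; ls
python3 - <<'E'
from bench import env,monitor,eyes
import cv2,numpy as np
for n in ["scene","top"]:
    f=eyes.grab_frame(n); cv2.imwrite(f"pics/{n}0.png",f["frame"][:,:,::-1])
    print(n,f["mtx"].tolist(),np.round(f["view"],4).tolist())
s=monitor.sense(); print(s["clock"],s["position"],s["ee_rot"],env.hold_point_z)
E
```

```text
pics
scene [[487.54863607216845, 0.0, 324.0535624548309], [0.0, 487.54863607216845, 237.51317219071996], [0.0, 0.0, 1.0]] [[-0.413, -0.9106, -0.0142, 0.2967], [-0.627, 0.2956, -0.7207, 0.4578], [0.6605, -0.2888, -0.6931, 0.6751], [0.0, 0.0, 0.0, 1.0]]
top [[555.7018635644056, 0.0, 313.1135580024694], [0.0, 555.7018635644056, 238.82600182551064], [0.0, 0.0, 1.0]] [[0.0061, -0.9996, -0.0292, 0.0433], [-0.9874, -0.0014, -0.1584, 0.6421], [0.1582, 0.0298, -0.9869, 1.1505], [0.0, 0.0, 0.0, 1.0]]
0.1 [ 0.15501366 -0.50136683  0.23078475] [ 9.88788932e-01  1.49318808e-01  5.38522111e-05 -5.82510137e-04] 0.0187
```

View pics/scene0.png

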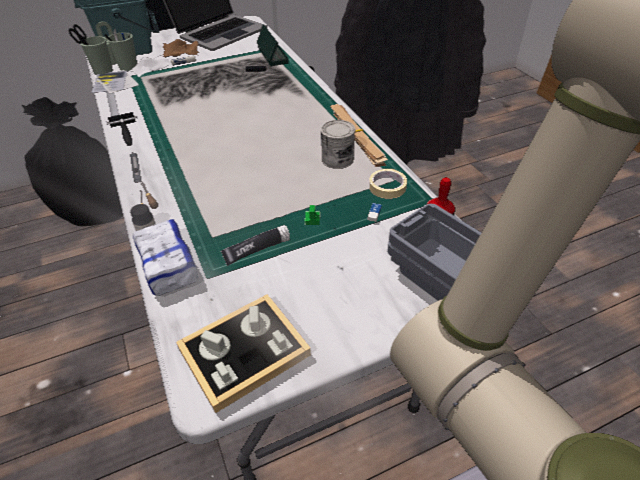

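View pics/top0.png

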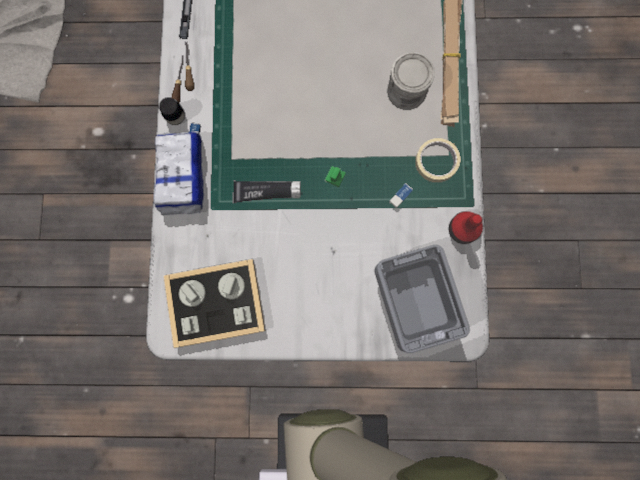

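The scene view shows the mould at (245,350), the nested totes at (440,245) and the baren behind them at (443,195). The top view shows:
- Round stamps at (192,293) and (231,286).
- Square stamps at (191,325) and (242,316), with the middle square cavity (215,320) empty.
- The totes at (422,298), with a white patch near (440,337) at the near end.
- Possible confusions: the green block at (335,175), which is a decoy, plus the white tape (438,160), eraser (401,195), tin (410,80) and baren (466,227).

```bash
cat > h.py <<'E'
from bench import env,kinematics,monitor,eyes,job
import cv2,numpy as np,itertools
from scipy.spatial.transform import Rotation as R
def cam(n): 
    f=eyes.grab_frame(n); f["img"]=np.ascontiguousarray(f["frame"][:,:,::-1]); return f
def centre(f): V=np.array(f["view"]); return -V[:3,:3].T@V[:3,3]
def ray(f,uv):
    V=np.array(f["view"]); d=np.linalg.inv(f["mtx"])@np.array([uv[0],uv[1],1.]); return V[:3,:3].T@d
def on(f,uv,z):
    c=centre(f); d=ray(f,uv); return (c+d*(z-c[2])/d[2])
def proj(f,P):
    V=np.array(f["view"]); p=V[:3,:3]@np.array(P)+V[:3,3]; q=np.array(f["mtx"])@p; return q[:2]/q[2]
def tri(obs):  # list of (f,uv)
    A=np.zeros((3,3)); b=np.zeros(3); L=[]
    for f,uv in obs:
        d=ray(f,uv); d/=np.linalg.norm(d); M=np.eye(3)-np.outer(d,d); A+=M; b+=M@centre(f); L.append((M,centre(f)))
    P=np.linalg.solve(A,b); return P,max(np.linalg.norm(M@(P-c)) for M,c in L)
def down(a):  # tool down, closing (y) axis at world angle a
    y=np.array([np.cos(a),np.sin(a),0]); z=np.array([0,0,-1.]); x=np.cross(y,z)
    return R.from_matrix(np.c_[x,y,z]).as_quat()
def st(k=None):
    s=monitor.sense(); return s
E
python3 - <<'E'
from h import *
f=cam("top"); 
for uv,z in [((376,263),.114),((438,245),.114),((469,333),.114),((408,355),.114),((422,298),.114),((192,293),.05),((231,286),.05),((191,325),.05),((242,316),.05),((440,337),.1),((167,275),.026),((254,260),.026),((265,331),.026),((177,347),.026),((466,227),0),((150,355),0),((486,355),0)]:
    print(uv,z,np.round(on(f,uv,z),3))
w=cam("wrist"); print(np.round(centre(w),3),np.round(w["view"],3).tolist(),np.round(w["mtx"],1).tolist())
c=cv2.resize(f["img"][230:370,360:500],None,fx=4,fy=4,interpolation=2)
cv2.imwrite("pics/tote_c.png",c)
for p in [(.35,-.2,.4),(.35,.25,.35),(.4,.2,.4)]:
  for a in (0,1.57,-1.57,3.1): print(p,a,kinematics.ik(p,down(a)) is not None)
E
```

```text
(376, 263) 0.114 [ 0.582 -0.084  0.114]
(438, 245) 0.114 [ 0.62  -0.21   0.114]
(469, 333) 0.114 [ 0.444 -0.266  0.114]
(408, 355) 0.114 [ 0.4   -0.145  0.114]
(422, 298) 0.114 [ 0.512 -0.175  0.114]
(192, 293) 0.05 [0.524 0.305 0.05 ]
(231, 286) 0.05 [0.539 0.221 0.05 ]
(191, 325) 0.05 [0.456 0.305 0.05 ]
(242, 316) 0.05 [0.476 0.196 0.05 ]
(440, 337) 0.1 [ 0.435 -0.212  0.1  ]
(167, 275) 0.026 [0.565 0.368 0.026]
(254, 260) 0.026 [0.599 0.177 0.026]
(265, 331) 0.026 [0.444 0.149 0.026]
(177, 347) 0.026 [0.409 0.339 0.026]
(466, 227) 0 [ 0.678 -0.296  0.   ]
(150, 355) 0 [0.39  0.405 0.   ]
(486, 355) 0 [ 0.396 -0.329  0.   ]
[ 0.218 -0.482  0.374] [[0.295, -0.955, -0.001, -0.524], [-0.922, -0.285, 0.261, -0.033], [-0.249, -0.076, -0.965, 0.378], [0.0, 0.0, 0.0, 1.0]] [[339.2, 0.0, 317.5], [0.0, 339.2, 239.1], [0.0, 0.0, 1.0]]
(0.35, -0.2, 0.4) 0 True
(0.35, -0.2, 0.4) 1.57 True
(0.35, -0.2, 0.4) -1.57 True
(0.35, -0.2, 0.4) 3.1 True
(0.35, 0.25, 0.35) 0 True
(0.35, 0.25, 0.35) 1.57 True
(0.35, 0.25, 0.35) -1.57 True
(0.35, 0.25, 0.35) 3.1 True
(0.4, 0.2, 0.4) 0 True
(0.4, 0.2, 0.4) 1.57 True
(0.4, 0.2, 0.4) -1.57 True
(0.4, 0.2, 0.4) 3.1 False
```

View pics/tote_c.png

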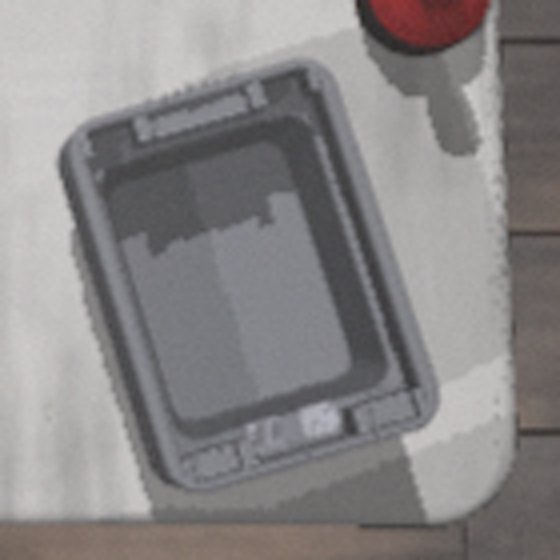

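Run:
```python
from h import *
env.reach([.36,-.22,.33],down(np.pi/2+.316))
w=cam("wrist"); cv2.imwrite("pics/w1.png",w["img"]); np.save("w1.npy",w,allow_pickle=True)
s=cam("scene"); cv2.imwrite("pics/s1.png",s["img"])
env.reach([.46,-.19,.38],down(np.pi/2+.316))
w=cam("wrist"); cv2.imwrite("pics/w2.png",w["img"]); np.save("w2.npy",w,allow_pickle=True)
print(st()["clock"],st()["position"])
cv2.imwrite("pics/w12.png",np.hstack([cv2.resize(cv2.imread(f"pics/w{i}.png"),(400,300),interpolation=3) for i in (1,2)]))
```

```text
3.0167 [ 0.45949538 -0.19020426  0.37940858]
```

View pics/w2.png

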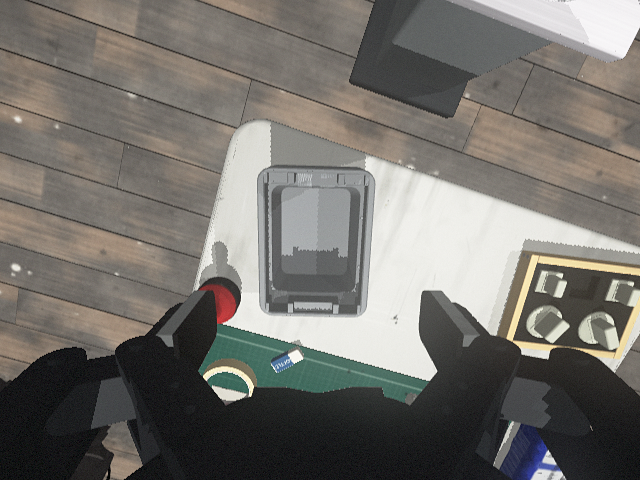

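View pics/w1.png

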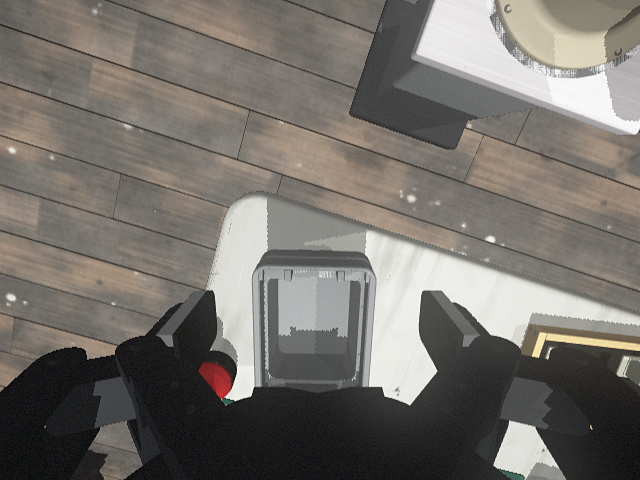

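w1 and w2 show no white label on the near outer end, around (318,258) in w1. At the near end the shelves sit in the corners (268 and 360, 180 in w2). At the far end there is a central shelf (313,308). This suggests the label is at the far end, so I'll check from behind.

Run:
```python
from h import *
w=np.load("w2.npy",allow_pickle=True).item(); im=w["img"]
for n,(u,v) in dict(rim=(262,240),rimR=(371,240),table=(240,260),tableR=(400,250),shadow=(318,148),floor=(300,230),rimtop=(318,171),rimbot=(318,316),mat=(330,345)).items(): print(n,im[v,u].tolist())
print(np.round(kinematics.ik([.60,-.13,.36],down(-np.pi/2+.316)),2))
env.reach([.60,-.13,.36],down(-np.pi/2+.316))
w=cam("wrist"); cv2.imwrite("pics/w3.png",w["img"]); np.save("w3.npy",w,allow_pickle=True)
t=cam("top"); np.save("t3.npy",t,allow_pickle=True)
c=cv2.cvtColor(np.load("w2.npy",allow_pickle=True).item()["img"],cv2.COLOR_BGR2HSV)
print(c[240,262],c[148,318],c[260,240])
```

```text
rim [177, 175, 173]
rimR [173, 176, 175]
table [203, 211, 214]
tableR [234, 239, 239]
shadow [133, 140, 138]
floor [174, 171, 170]
rimtop [153, 152, 149]
rimbot [193, 195, 194]
mat [231, 236, 235]
[-0.4   0.48  0.93 -0.    1.73  0.85]
[105   6 177] [ 39  13 140] [ 22  13 214]
```

View pics/w3.png

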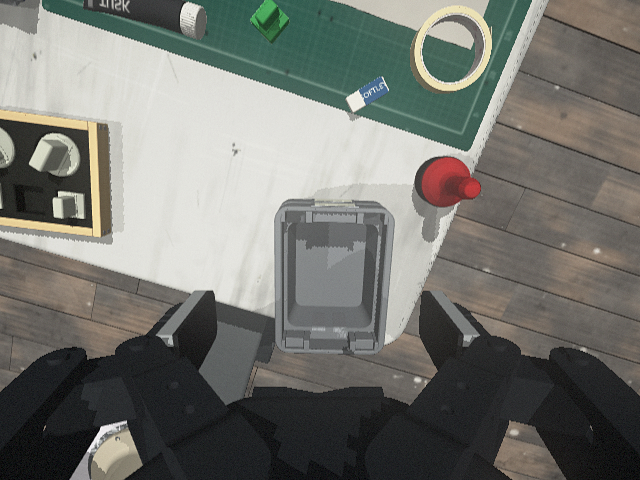

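w3 shows the pale paper label on the far end's outside at (335,202), so +x of both totes points away from the robot at about 0.32 rad. The baren (445,182) and eraser (368,95) are clear of it. Next I'll write the tote finder and view from directly overhead.

```bash
cat >> h.py <<'E'
def totemask(f,c,z,r=.16):
    im=cv2.medianBlur(f["img"],5).astype(int); B,G,Rd=im[...,0],im[...,1],im[...,2]
    m=((Rd-B<3)&(abs(G-B)<12)&(abs(G-Rd)<12)&(im.max(2)<215)&(im.max(2)>35)).astype(np.uint8)
    roi=np.zeros_like(m); poly=[proj(f,[c[0]+r*np.cos(a),c[1]+r*np.sin(a),z]) for a in np.linspace(0,6.28,40)]
    cv2.fillPoly(roi,[np.int32(poly)],1); m&=roi
    m=cv2.morphologyEx(m,cv2.MORPH_CLOSE,np.ones((7,7))); return cv2.morphologyEx(m,cv2.MORPH_OPEN,np.ones((9,9)))
def tote(f,c,z,r=.16):
    """rim rectangle cast on plane z: centre, long-axis angle, size, pixel corners"""
    m=totemask(f,c,z,r); cs,_=cv2.findContours(m,cv2.RETR_EXTERNAL,cv2.CHAIN_APPROX_NONE)
    k=max(cs,key=cv2.contourArea)
    P=np.array([on(f,p[0],z)[:2] for p in k],np.float32)
    (x,y),(w,h),a=cv2.minAreaRect(P*1000); a=np.radians(a)
    if w<h: w,h,a=h,w,a+np.pi/2
    a=(a+np.pi/2)%np.pi-np.pi/2
    box=cv2.boxPoints(((x,y),(w,h),np.degrees(a)))/1000
    px=[proj(f,[*b,z]) for b in box]
    return np.array([x,y])/1000,a,(w,h),px
def above(c,th,z=.36,flip=0):
    """put the wrist camera over c, image aligned with angle th"""
    a=np.pi/2+th+flip*np.pi; t=np.array(c)+.066*np.array([np.cos(th),np.sin(th)])*(1-2*flip)
    env.reach([*t,z],down(a)); return cam("wrist")
E
python3 - <<'E'
from h import *
c=np.array([.51,-.175])
f=above(c,.316); np.save("w4.npy",f,allow_pickle=True); print(np.round(centre(f),3))
g=above(c,.316,.28); np.save("w5.npy",g,allow_pickle=True); print(np.round(centre(g),3))
ov=[]
for q in (f,g):
    o=q["img"].copy(); C,a,s,px=tote(q,c,.114); print(np.round(C,4),round(a,3),np.round(s,1))
    o[totemask(q,c,.114)>0,2]=255
    cv2.polylines(o,[np.int32(px)],True,(0,255,0),1); ov.append(cv2.resize(o,(400,300)))
cv2.imwrite("pics/ov1.png",np.hstack(ov))
E
```

```text
[ 0.511 -0.175  0.503]
[ 0.511 -0.175  0.424]
[ 0.5127 -0.1769] 0.288 [194.5 141.7]
[ 0.4941 -0.1493] 0.291 [214.6 205.2]
```

View pics/ov1.png

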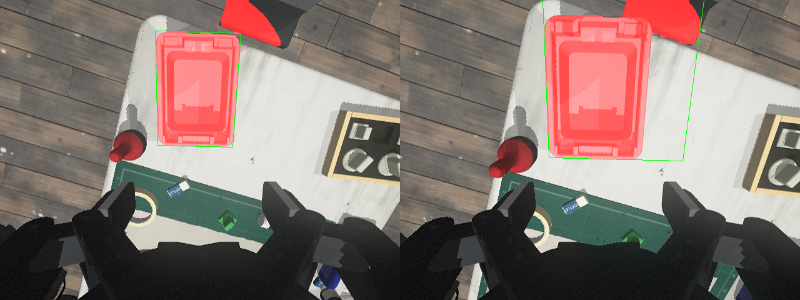

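The mask fits the rim, and the rim measures 194.5 x 141.7 mm at z = 114 mm, which confirms the height. Next, a second height with a tighter ROI, and the stamps from two places.

Run:
```python
from h import *
c=np.array([.5127,-.1769])
F=[np.load(f"w{i}.npy",allow_pickle=True).item() for i in (4,5)]
T=[tote(q,c,.114,.13) for q in F]
for t in T: print(np.round(t[0],4),round(t[1],3),np.round(t[2],1))
print("tri centre",[np.round(x,4) for x in tri([(q,proj(q,[*t[0],.114])) for q,t in zip(F,T)])])
for i in range(4):
    p=[t[3] for t in T]; print("corner",[np.round(x,4) for x in tri([(F[0],p[0][i]),(F[1],min(p[1],key=lambda u:np.linalg.norm(np.array(on(F[1],u,.114))-on(F[0],p[0][i],.114))))])])
m=np.array([.505,.26])
f=above(m,-.1 ,.32); np.save("m1.npy",f,allow_pickle=True)
g=above(m+[-.09,-.06],-.1,.32); np.save("m2.npy",g,allow_pickle=True)
for q in (f,g): print(np.round(centre(q),3),[np.round(proj(q,[*p,.05])).tolist() for p in [(.524,.305),(.539,.221),(.456,.305),(.476,.196)]])
a=f["img"]; u,v=np.int32(proj(f,[*m,.026])); 
cv2.imwrite("pics/m1.png",cv2.resize(a[max(0,v-130):v+130,max(0,u-140):u+140],None,fx=2.2,fy=2.2,interpolation=2)); print(u,v)
```

```text
[ 0.5127 -0.1769] 0.288 [194.5 141.7]
[ 0.4992 -0.1641] 0.291 [213.3 173.9]
tri centre [array([ 0.5111, -0.175 ,  0.4317]), np.float64(0.0)]
corner [array([ 0.4555, -0.1527,  0.3042]), np.float64(0.003)]
corner [array([ 0.4618, -0.2366,  0.2462]), np.float64(0.0033)]
corner [array([ 0.6259, -0.2168,  0.1151]), np.float64(0.0002)]
corner [array([ 0.5432, -0.1258,  0.3013]), np.float64(0.0064)]
[0.506 0.259 0.463] [[357.0, 159.0], [289.0, 179.0], [353.0, 98.0], [260.0, 126.0]]
[0.416 0.2   0.463] [[410.0, 228.0], [344.0, 246.0], [408.0, 173.0], [319.0, 198.0]]
317 146
```

View pics/m1.png

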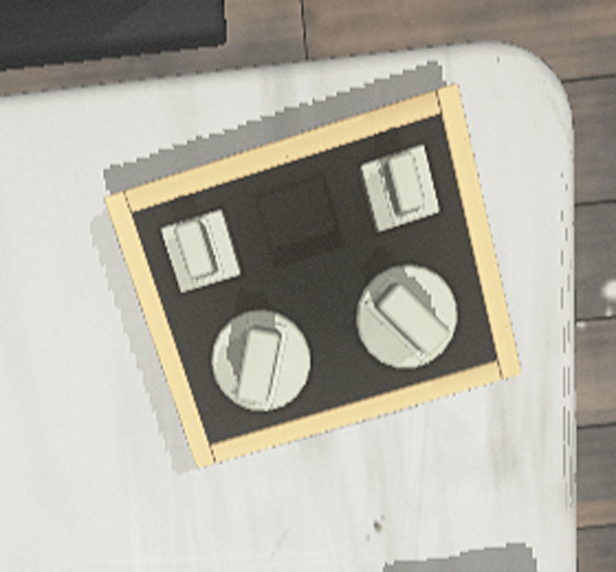

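m1 shows:
- Two round stamps: fin A about crop (388,297)-(437,338), fin B about (269,328)-(254,402).
- Two square stamps, at crop (195,250) and (402,185), with their fins along mould x. The middle square cavity is empty.

Next I'll measure the mould frame and check these heights.

```bash
sed -i 's/im.max(2)>35/im.max(2)>80/' h.py
cat >> h.py <<'E'
def wood(f):
    h=cv2.cvtColor(cv2.medianBlur(f["img"],3),cv2.COLOR_BGR2HSV); m=cv2.inRange(h,(12,70,120),(30,255,255))
    roi=np.zeros_like(m); poly=[proj(f,[.505+.16*np.cos(a),.26+.16*np.sin(a),.026]) for a in np.linspace(0,6.28,40)]
    cv2.fillPoly(roi,[np.int32(poly)],255); m&=roi
    m=cv2.morphologyEx(m,cv2.MORPH_OPEN,np.ones((3,3)))
    k=np.vstack([c for c in cv2.findContours(m,0,1)[0] if cv2.contourArea(c)>60])
    P=np.array([on(f,p[0],.026)[:2] for p in k],np.float32)*1000
    r=cv2.minAreaRect(P); return r,sorted(cv2.boxPoints(r).tolist())
E
python3 - <<'E'
from h import *
F=[np.load(f"m{i}.npy",allow_pickle=True).item() for i in (1,2)]
W=[wood(q) for q in F]
for w in W: print(w[0])
for i in range(4):
    print(np.round(tri([(q,proj(q,[*(np.array(w[1][i])/1000),.026])) for q,w in zip(F,W)])[0],4))
f=F[0]; px=lambda x,y:(177+x/2.2,16+y/2.2)
for n,z,a,b in [("A",.055,(388,297),(437,338)),("B",.055,(269,328),(254,402)),("sqR",.050,(193,225),(201,277)),("sqL",.050,(401,152),(408,212))]:
    p,q=on(f,px(*a),z),on(f,px(*b),z); d=q-p; print(n,np.round((p+q)/2,4),"ang",round(np.arctan2(d[1],d[0]),3),"len",round(np.linalg.norm(d)*1000,1))
# blob centroids in both views
for n,p in [("A",(.524,.305)),("B",(.539,.221)),("sqL",(.456,.305)),("sqR",(.476,.196))]:
    o=[]
    for q in F:
        m=(cv2.medianBlur(q["img"],3).min(2)>105).astype(np.uint8); _,lab,_,cen=cv2.connectedComponentsWithStats(m)
        u,v=np.int32(proj(q,[*p,.03])); o.append((q,cen[lab[v,u]]))
    print(n,[np.round(x,4) for x in tri(o)])
c=np.array([.5127,-.1769])
for i in (4,5):
    q=np.load(f"w{i}.npy",allow_pickle=True).item(); t=tote(q,c,.114,.13); print(np.round(t[0],4),round(t[1],3),np.round(t[2],1))
E
```

```text
((505.02069091796875, 264.2879333496094), (158.5673370361328, 198.20594787597656), 10.646580696105957)
((504.7727355957031, 264.2469177246094), (158.07008361816406, 198.04515075683594), 10.701653480529785)
[0.4087 0.3471 0.0254]
[0.4455 0.1523 0.0264]
[0.5649 0.377  0.0237]
[0.6014 0.1815 0.0248]
A [0.5261 0.3128 0.055 ] ang 0.8 len 34.3
B [0.5431 0.2296 0.055 ] ang -0.319 len 40.7
sqR [0.4808 0.2025 0.05  ] ang 0.021 len 26.3
sqL [0.458  0.3137 0.05  ] ang 0.056 len 29.2
A [array([0.5261, 0.3128, 0.0287]), np.float64(0.0001)]
B [array([0.5457, 0.2177, 0.0345]), np.float64(0.0108)]
sqL [array([0.4571, 0.3148, 0.0226]), np.float64(0.0001)]
sqR [array([0.4787, 0.2003, 0.0221]), np.float64(0.0001)]
[ 0.5127 -0.1769] 0.288 [194.5 141.7]
[ 0.5129 -0.1767] 0.291 [194.3 141.8]
```

Mould centre is (0.505, 0.264) at 0.186 rad, with frame corners at z about 25 mm. All four stamps match their cavities within 3 mm. The totes are at (0.5128, -0.1768), angle 0.289, from two consistent views. Now I'll check wrist feasibility and take the upper tote out.

Run:
```python
from h import *
C=np.array([.5128,-.1768]); th=.289
n=lambda t:np.array([-np.sin(t),np.cos(t)])
Ct=np.array([.515,.035])
for s in (1,-1):
  for k in (1,-1):
    r=lambda c,t,z: kinematics.ik([*(c+s*.0665*n(t)),z],down(t+k*np.pi/2))
    for nm,c,t,z in [("start",C,th,.095),("startup",C,th,.3),("tmp",Ct,.15,.06),("tmpup",Ct,.15,.3),("tmpR",Ct,.15+np.pi,.06),("fin",C,th+np.pi,.12),("finup",C,th+np.pi,.3)]:
        j=r(c,t,z); print(s,k,nm,None if j is None else np.round(j,2))
```

```text
1 1 start [-0.46  0.43  1.72 -0.    0.99 -2.32]
1 1 startup [-0.46  0.23  1.43 -0.    1.48 -2.32]
1 1 tmp [-0.03  0.5   1.73 -0.    0.92 -1.75]
1 1 tmpup [-0.03  0.25  1.4  -0.    1.49 -1.75]
1 1 tmpR [-0.28  0.52  1.69 -0.    0.93  1.14]
1 1 fin [-0.63  0.54  1.46 -0.    1.14  0.66]
1 1 finup [-0.63  0.41  1.18 -0.    1.55  0.66]
1 -1 start [-0.46  0.43  1.72 -0.    0.99  0.83]
1 -1 startup [-0.46  0.23  1.43 -0.    1.48  0.83]
1 -1 tmp [-0.03  0.5   1.73 -0.    0.92  1.39]
1 -1 tmpup [-0.03  0.25  1.4  -0.    1.49  1.39]
1 -1 tmpR [-0.28  0.52  1.69 -0.    0.93 -2.  ]
1 -1 fin [-0.63  0.54  1.46 -0.    1.14 -2.49]
1 -1 finup [-0.63  0.41  1.18 -0.    1.55 -2.49]
-1 1 start [-0.63  0.57  1.48 -0.    1.09 -2.49]
-1 1 startup [-0.63  0.41  1.18 -0.    1.55 -2.49]
-1 1 tmp [-0.28  0.52  1.69 -0.    0.93 -2.  ]
-1 1 tmpup [-0.28  0.28  1.37 -0.    1.5  -2.  ]
-1 1 tmpR [-0.03  0.5   1.73 -0.    0.92  1.39]
-1 1 fin [-0.46  0.39  1.7  -0.    1.05  0.83]
-1 1 finup [-0.46  0.23  1.43 -0.    1.48  0.83]
-1 -1 start [-0.63  0.57  1.48 -0.    1.09  0.66]
-1 -1 startup [-0.63  0.41  1.18 -0.    1.55  0.66]
-1 -1 tmp [-0.28  0.52  1.69 -0.    0.93  1.14]
-1 -1 tmpup [-0.28  0.28  1.37 -0.    1.5   1.14]
-1 -1 tmpR [-0.03  0.5   1.73 -0.    0.92 -1.75]
-1 -1 fin [-0.46  0.39  1.7  -0.    1.05 -2.32]
-1 -1 finup [-0.46  0.23  1.43 -0.    1.48 -2.32]
```

```bash
cat >> h.py <<'E'
nrm=lambda t:np.array([-np.sin(t),np.cos(t)])
def gap(): s=monitor.sense(); return round(s["finger_gap"],3),round(float(s["gripper_force"]),1),np.round(s["contact_force"],1).tolist(),round(s["clock"],1)
E
python3 - <<'E'
from h import *
C=np.array([.5128,-.1768]); th=.289; g=C+.0665*nrm(th); a=th-np.pi/2
Ct=np.array([.515,.035]); tt=.15; gt=Ct+.0665*nrm(tt)
env.release(); env.reach([*g,.20],down(a)); print(env.movel([*g,.092],.08,guard=10),gap())
env.close_gripper(60); print(gap())
print(env.movel([*g,.130],.04),gap()); env.movel([*g,.28],.12); print(gap())
env.reach([*gt,.22],down(tt-np.pi/2)); print(gap())
print(env.movel([*gt,.056],.06,guard=5),st()["position"],gap())
env.release(); print(gap()); env.movel([*gt,.20],.12)
f=above([.515,-.07],.2,.42); np.save("p1.npy",f,allow_pickle=True)
for c in (C,Ct): t=tote(f,c,.08,.125); print(np.round(t[0],4),round(t[1],3),np.round(t[2],1))
cv2.imwrite("pics/p1.png",f["img"])
E
```

```text
False (1.003, 0.0, [0.3, -0.3, -0.0], 14.8)
(0.092, 58.8, [-1.6, -0.0, 3.0], 15.5)
False (0.092, 58.4, [-0.2, -0.1, -2.1], 16.6)
(0.092, 58.4, [-0.4, -1.0, -2.1], 18.0)
(0.092, 58.4, [-0.1, -0.3, -2.8], 18.9)
True [0.50512344 0.10080566 0.05819298] (0.092, 59.5, [-0.4, -0.4, 4.2], 21.4)
(1.0, 0.0, [-0.1, 0.6, 0.4], 22.2)
[ 0.5128 -0.1752] 0.289 [195.8 143.8]
[0.5151 0.0333] 0.151 [194.7 144.7]
```

View pics/p1.png

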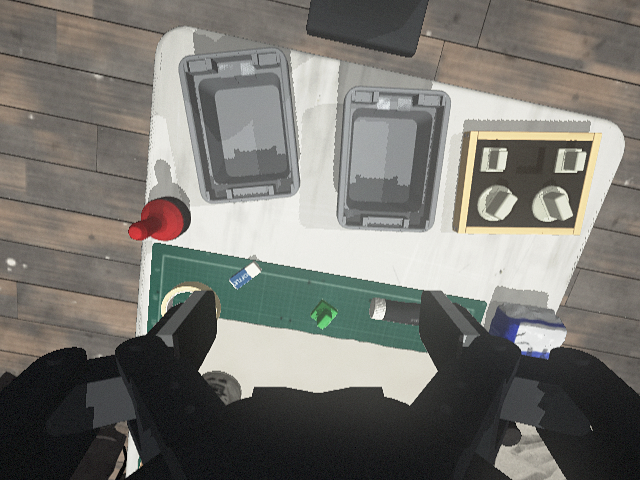

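p1 shows the lower tote at (240,125), empty and standing, and the upper tote at (393,158). The baren (165,218) and eraser are untouched. The lower tote measures (0.5128, -0.1752), angle 0.289. Next, fin close-ups.

Run:
```python
from h import *
m=np.array([.505,.264])
f=above(m,.186,.19); np.save("c1.npy",f,allow_pickle=True)
t=[]
for p in [(.5264,.3130),(.5426,.2267),(.4570,.3143),(.4784,.2003)]:
    u,v=np.int32(np.round(proj(f,[*p,.05]))); u0,v0=u-40,v-30; c=cv2.resize(f["img"][v0:v0+60,u0:u0+80],(400,300),interpolation=cv2.INTER_CUBIC); print(u0,v0)
    c=cv2.copyMakeBorder(c,0,0,0,0,0)
    for k in range(50,400,50): cv2.line(c,(k,0),(k,4),(0,0,255),1)
    for k in range(50,300,50): cv2.line(c,(0,k),(4,k),(0,0,255),1)
    t.append(c)
cv2.imwrite("pics/c1.png",np.vstack([np.hstack(t[:2]),np.hstack(t[2:])]))
```

```text
332 153
226 153
354 65
204 65
```

View pics/c1.png

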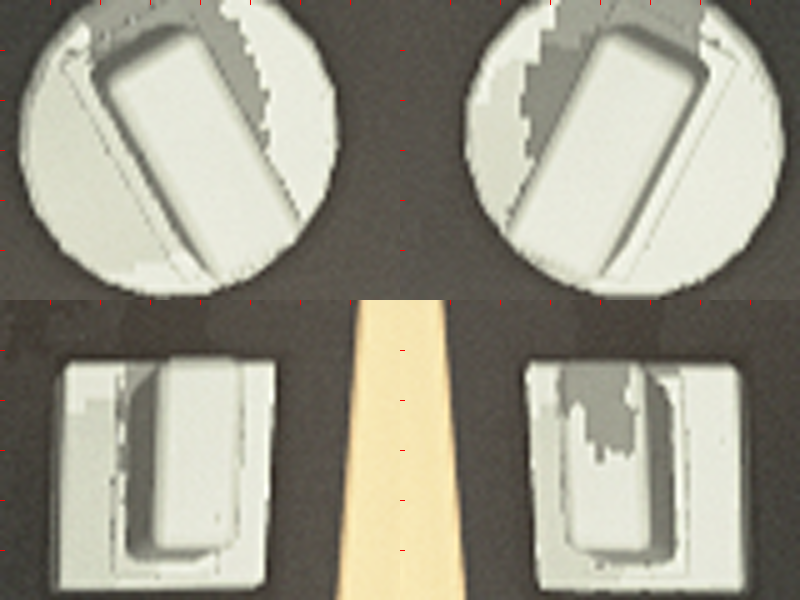

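c1 shows the fins clearly:
- Rounds: A runs from local (147,60) to (257,247), and B from (252,52) to (156,250).
- Square fins are parallel to mould x.

I'll compute the fin poses and then move the first round stamp.

Run:
```python
from h import *
f=np.load("c1.npy",allow_pickle=True).item()
for n,o,z,a,b in [("A",(332,153),.055,(147,60),(257,247)),("B",(226,153),.055,(252,52),(156,250)),("sqL",(354,65),.05,(200,58),(196,248)),("sqR",(204,65),.05,(208,62),(208,250))]:
    p,q=[on(f,(o[0]+(u[0]-2)/5,o[1]+(u[1]-2)/5),z) for u in (a,b)]; d=q-p
    print(n,np.round((p+q)/2,4),"ang",round(np.arctan2(d[1],d[0]),3),"len",round(np.linalg.norm(d)*1000,1))
g=np.load("m2.npy",allow_pickle=True).item(); 
for n,p in dict(A=(.5264,.3130),B=(.5426,.2267),L=(.4570,.3143),Rr=(.4784,.2003)).items():
    print(n,np.round(proj(g,[*p,.055]),1))
L=np.array([.5128,-.1752]);th=.289
for s in (1,-1):
    P=L+s*.031*np.array([np.cos(th),np.sin(th)])
    for ph in (1.05,-1.05,2.09,-2.09):
        j=kinematics.ik([*P,.05],down(th+ph)); print(s,ph,None if j is None else np.round(j,2))
for n,p,a in [("A",(.5264,.3130),0),("B",(.5426,.2267),0)]:
    j=kinematics.ik([*p,.04],down(a)); print(np.round(j,2))
```

```text
A [0.5263 0.3125 0.055 ] ang 0.75 len 35.8
B [0.5418 0.2276 0.055 ] ang -0.302 len 36.2
sqL [0.4575 0.3141 0.05  ] ang 0.22 len 27.4
sqR [0.479  0.2012 0.05  ] ang 0.129 len 27.2
A [417.6 229.8]
B [349.1 249. ]
L [417.3 173. ]
Rr [323.3 200.6]
1 1.05 [-0.5   0.61  1.57 -0.    0.97 -1.84]
1 -1.05 [-0.5   0.61  1.57 -0.    0.97  0.26]
1 2.09 None
1 -2.09 [-0.5   0.61  1.57 -0.    0.97  1.3 ]
-1 1.05 [-0.59  0.52  1.73 -0.    0.9  -1.93]
-1 -1.05 [-0.59  0.52  1.73 -0.    0.9   0.17]
-1 2.09 None
-1 -2.09 [-0.59  0.52  1.73 -0.    0.9   1.21]
[ 0.35  0.7   1.42 -0.    1.02  0.35]
[ 0.2   0.66  1.5  -0.    0.98  0.2 ]
```

```bash
cat >> h.py <<'E'
def pick(p,a,z,eff=40):
    env.release(); env.reach([*p,.14],down(a)); g=env.movel([*p,z],.08,guard=10)
    env.close_gripper(eff); print("pick",g,gap())
    env.movel([*p,z+.03],.04); env.movel([*p,.16],.12); print("lifted",gap())
def findtote(c,th,z,zc=.36,flip=1):
    f=above(c,th,zc,flip); t=tote(f,c,z,.13); print("tote",np.round(t[0],4),round(t[1],3),np.round(t[2],1)); return t
def local(t,x,y): c,s=np.cos(t[1]),np.sin(t[1]); return t[0]+[c*x-s*y,s*x+c*y]
def place(p,a,z,up=.2,guard=3):
    env.reach([*p,up],down(a)); env.movel([*p,z+.02],.1,guard=15); g=env.movel([*p,z-.004],.03,guard=guard); print("place",g,np.round(st()["position"],4),gap())
    env.release(); print(gap()); env.movel([*p,up],.12)
E
python3 - <<'E'
from h import *
pick((.5263,.3127),.75-np.pi/2,.036)
t=findtote(np.array([.5128,-.1752]),.289,.08)
if abs(t[2][0]-194)<5 and abs(t[2][1]-142)<5: place(local(t,.031,0),t[1]-1.05,.031)
E
```

```text
pick False (0.203, 39.6, [-0.8, -0.3, 2.2], 32.6)
lifted (0.203, 39.3, [-0.0, 0.7, -0.5], 34.4)
tote [ 0.5119 -0.1765] 0.289 [194.8 141.8]
place True [ 0.5415 -0.1677  0.031 ] (0.203, 40.2, [-0.9, -0.1, 3.9], 39.5)
(1.001, 0.0, [-0.6, -0.5, -1.2], 40.1)
```

Run:
```python
from h import *
pick((.5422,.2272),-.302-np.pi/2+np.pi,.036) if 0 else pick((.5422,.2272),-.302-np.pi/2,.036)
t=findtote(np.array([.5119,-.1765]),.289,.08)
if abs(t[2][0]-194)<5 and abs(t[2][1]-142)<5: place(local(t,-.031,0),t[1]-1.05,.031)
t=findtote(t[0],.289,.08)
f=cam("wrist"); u,v=np.int32(proj(f,[*t[0],.05])); a=f["img"][max(0,v-100):v+100,max(0,u-130):u+130]
env.reach([.45,-.02,.36],down(.2-np.pi/2)); g=cam("wrist"); b=cam("top")["img"][220:370,140:500]
cv2.imwrite("pics/q1.png",np.vstack([cv2.resize(a,(520,400)),cv2.resize(b,(520,200))]))
t2=tote(g,np.array([.515,.0333]),.08,.125); print(np.round(t2[0],4),round(t2[1],3),np.round(t2[2],1))
```

```text
pick False (0.202, 40.7, [1.1, -0.6, 0.8], 45.6)
lifted (0.2, 40.5, [0.0, 0.8, -1.4], 47.4)
tote [ 0.5134 -0.176 ] 0.289 [192.8 141.9]
place True [ 0.4836 -0.1847  0.0311] (0.198, 41.4, [-0.6, 0.0, 5.3], 52.2)
(0.998, 0.0, [-0.5, -0.1, 0.4], 52.9)
tote [ 0.5127 -0.1763] 0.289 [194.  141.8]
[0.5149 0.0346] 0.153 [194.8 142.7]
```

View pics/q1.png

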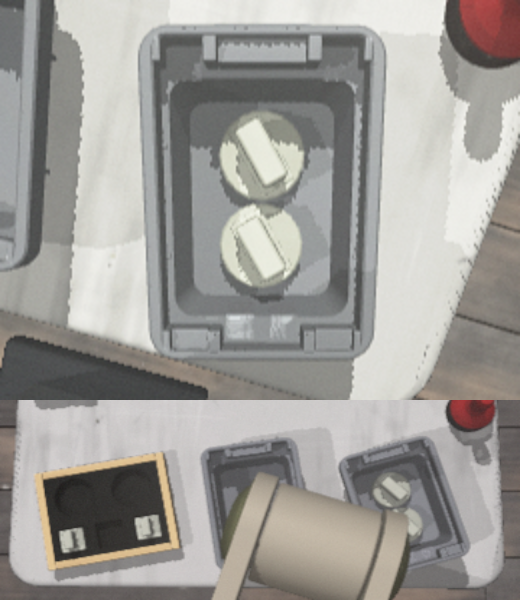

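Both round stamps stand flat in the lower tote, at crop (262,155) and (260,245). The upper tote is still at (0.515, 0.034). Now I'll turn the upper tote and seat it.

Run:
```python
from h import *
u=findtote(np.array([.5149,.034]),.152,.08)
g=local(u,0,.0665); a=u[1]-np.pi/2
env.reach([*g,.16],down(a)); print(env.movel([*g,.058],.08,guard=10))
env.close_gripper(60); print(gap())
env.movel([*g,.09],.05); env.movel([*g,.27],.12); print(gap())
L,th=np.array([.5128,-.1763]),.289
p=L-.0665*nrm(th); env.reach([*p,.27],down(th+np.pi/2)); print(gap())
env.movel([*p,.145],.1,guard=15); b=env.movel([*p,.109],.02,guard=6); print(b,np.round(st()["position"],4),gap())
cv2.imwrite("pics/z1.png",cam("scene")["img"])
f=cam("wrist"); np.save("z1.npy",f,allow_pickle=True); cv2.imwrite("pics/z1w.png",f["img"])
```

```text
tote [0.5156 0.0353] 0.152 [191.9 141.9]
False
(0.094, 59.1, [-0.5, -0.1, 2.2], 59.4)
(0.094, 58.4, [-0.3, 0.4, -2.4], 61.9)
(0.092, 58.5, [-0.4, -0.1, -2.1], 65.1)
True [ 0.5318 -0.2403  0.1141] (0.093, 59.5, [-0.3, 0.1, 5.3], 67.9)
```

Contact came at TCP z = 0.1141, exactly the seated height. I'll release and measure.

Run:
```python
from h import *
env.release(); p=st()["position"]; env.movel([p[0],p[1],.25],.12)
L,th=np.array([.5128,-.1763]),.289
t=findtote(L,th,.136,.40); f=cam("wrist"); t2=tote(f,t[0],.136,.13)
g=above(L,th,.34,1); t3=tote(g,t[0],.136,.13); print(np.round(t3[0],4),t3[1],np.round(t3[2],1))
u,v=np.int32(proj(f,[*t[0],.1])); cv2.imwrite("pics/z2.png",cv2.resize(f["img"][max(0,v-110):v+110,max(0,u-140):u+140],None,fx=2.5,fy=2.5,interpolation=2)); print(gap())
```

```text
tote [ 0.513 -0.176] 0.289 [193.6 142.2]
[ 0.5132 -0.1761] 0.28839993958372867 [194.4 141.8]
(1.001, 0.0, [-0.3, 0.1, -0.0], 73.1)
```

View pics/z2.png

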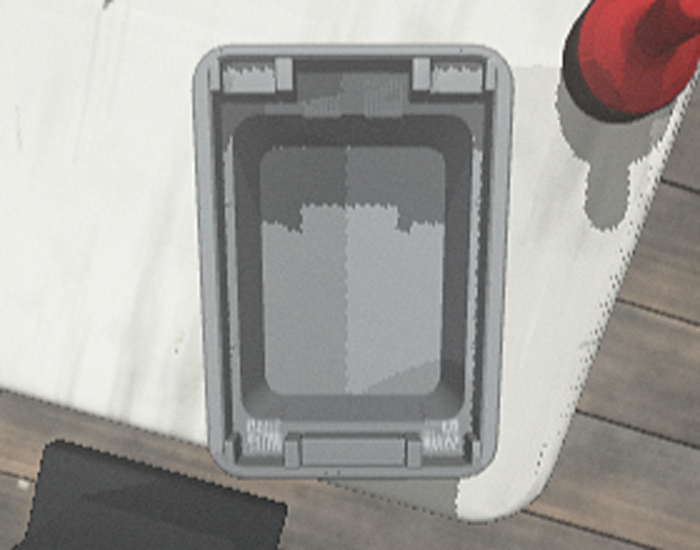

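It is seated level and turned: the central shelf is now at the near end (355,450), and the rim is 194 x 142 mm at z = 136 mm. Now the square stamps.

Run:
```python
from h import *
c=np.array([.5131,-.176])
for q,y in [((.4572,.3142),.024),((.4787,.2007),-.024)]:
    pick(q,.18-np.pi/2,.029,30)
    if gap()[0]<.08: print("lost"); break
    t=findtote(c,.289,.136,.40)
    if abs(t[2][0]-194)>5 or abs(t[2][1]-142)>5: print("odd"); break
    place(local(t,0,y),t[1],.080,.24)
t=findtote(c,.289,.136,.40); f=cam("wrist")
u,v=np.int32(proj(f,[*t[0],.1])); cv2.imwrite("pics/e1.png",cv2.resize(f["img"][max(0,v-110):v+110,max(0,u-140):u+140],None,fx=2.5,fy=2.5,interpolation=2)); print(gap())
```

```text
pick False (0.161, 31.4, [-0.5, -0.2, 1.1], 77.5)
lifted (0.156, 31.2, [-0.5, 0.5, -1.2], 79.4)
tote [ 0.5143 -0.1758] 0.289 [192.3 141.8]
place True [ 0.5073 -0.1527  0.0801] (0.16, 32.0, [-1.8, 0.7, 5.8], 85.0)
(0.996, 0.0, [0.2, -0.3, -0.6], 85.7)
pick False (0.155, 31.8, [-0.2, 0.6, 2.1], 91.6)
lifted (0.154, 31.6, [-0.0, -0.0, -0.5], 93.5)
tote [ 0.513  -0.1761] 0.289 [194.7 142. ]
place True [ 0.5197 -0.199   0.0801] (0.153, 32.3, [-1.7, 0.6, 5.1], 98.8)
(1.004, 0.0, [0.5, 0.8, -0.1], 99.4)
tote [ 0.5133 -0.1761] 0.289 [193.5 141.7]
(1.0, 0.0, [-0.4, -0.7, 0.8], 102.4)
```

View pics/e1.png

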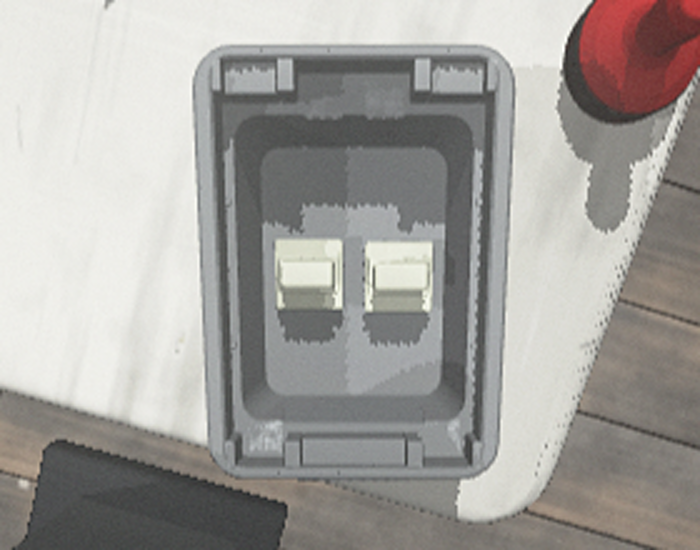

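Both square stamps stand flat, at (308,275) and (398,275), and the tote is still seated. Handing in.

```bash
python3 -c "
from h import *
env.hold(.5); print(job.hand_in())"
```

```text
the job is handed in; nothing more can be done
None
```

The job is handed in at about 103 s on the robot's clock; the judge returned no verdict. In the last pictures both round stamps stood flat in the lower tote, the upper tote sat turned and seated on its rim, and both square stamps stood flat in the upper tote.

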